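# Clip the wireless sensor onto the tilted test tab

## Robot

A 6-joint arm with a two-finger parallel gripper is mounted at the origin on a cart in front of the work surface, level with it; the furniture and walls round the work are solid. World frame = base frame: x ahead of the robot, y to its left, z up, the work surface at z = 0. Lengths are in m, angles in rad, forces in N, time in s.
With the tool pointing down it reaches from about 0.3 to 0.85 m from the base axis. Payload 4.2 kg.
Tool frame: the origin (TCP) lies midway between the tips of the shut fingers; the grasp point (between the pads) lies 19 mm behind it; y points along the fingers, x is the direction in which the jaws open and shut, and the axes are right-handed (so a half turn about y gives the same grasp; the last joint's range is limited). The gripper opens to 91 mm and grips with 3 to 60 N. Pads are 32 mm wide; open, the fingers measure 118 mm over their backs; the gripper's body (76 mm by 178 mm) begins 60 mm behind the grasp point.
Start: joints at [-1.369, 0.32, 1.565, -0, 1.257, -0.02], TCP at [0.126, -0.561, 0.214] pointing down, gripper open.
Joint ranges: [-3.11, 3.11], [-0.84, 2.01], [0.21, 2.61], [-1.34, 4.49], [0.05, 2.63], [-2.56, 2.56]. Speed limits (rad/s): [2.57, 2.57, 3.14, 3.14, 3.14, 3.14].

## Interface

Orientations are given as a unit quaternion [w, x, y, z].
In Python, from cell import env gives the robot as it stands.
- The arm moves only by the tool play_rows, never from a script. Its argument "motion" is a list of rows, each an object of numbers: "ax", "ay", "az": the turn, a rotation vector about the tool's x, y, z in degrees; "tx", "ty", "tz": the shift along the tool's x, y, z in cm; "fingers": the finger opening in cm, from 0 to 9.12. In form: [{"ax": .., "ay": .., "az": .., "tx": .., "ty": .., "tz": .., "fingers": ..}, ...]. A call has 1 to 10 rows; each row is the pose to reach, as a shift and turn from the pose measured when the call began, along the tool's axes at that moment; what a row does not reach only later rows make up. A row lasts 1/8 s, in which the tool goes at most 62.5 mm and 10.7 degrees, less where a joint would pass 70% of its speed; a pose out of reach is approached as far as the arm can. A call with a gripper value outside its range is refused whole. The fingers move at their own pace and stop on an object; "force" is the grip in N (left out, the last holds). Time passes only in rows, so rows that repeat a pose let the fingers close. It gives the time, the measured TCP pose, the force and the opening at its end, in the units of the state.
- env.get_state(): the state, without advancing time (a new reading comes with each control period).
- env.read_camera(name): name is "scene" or "top"; returns a dict with "pixels" (420x560x3 uint8, blue, green, red), "mtx" (3x3 intrinsics, pixels), "k1" (the pictures are not rectified: a ray, as slopes to the right and down, at radius r is drawn at 1 + k1 r^2 times it, then the intrinsics apply), "world_to_cam" (4x4, takes a point from world to camera coordinates). Camera axes: x right, y down, z forward; pixel columns grow to the right and rows downward; lengths in m; the calibration is good to about 2 mm. A picture is of the moment at which its call begins. There is no depth.
- env.job_done(): hands the job in, once; it reports no verdict.
The state is a dict: "time_s": time; "joints": joint angles; "dq": joint speeds; "joint_efforts": joint torques, N m; "eef_pos": TCP position; "ee_rot": TCP orientation; "contact_force": force on the tool from outside, world axes, zero at the start; "ft_torque": the same for the moment, N m; "opening": finger opening in m.
Only numpy, scipy, OpenCV 4.12 (cv2) and the standard library are available. Lean on these libraries where they do the work, as an engineer would, in place of code of your own. Each camera call takes 0.05 s, during which the arm holds its last target. There are 200 camera calls.

## Task

Squeeze the sprung sensor clip open to take it off its parking rail, and carry it to the tilted steel tab on the blue test stand. Keeping it squeezed open and tilted in line with the tab, push it straight down over the middle of the tab's top edge, feeling for it, until the brass probe in the clip's throat is pressed in; then let the jaws close on the tab and leave the clip fully home there, square to the edge. Leave the filter cover, spark plug, star knob, bolt and tape roll where they are.

Things in the scene. Friction and masses are not known exactly. Their poses are not given: they have to be found in the camera images.
- sensor_clip: Peg-like spring clip, 24 mm wide: orange-faced handles on top, copper jaws below, white sensor box on one side (to x = 27 mm, z = -26 to -2 mm). Origin on the pivot; z up to the handles, y along the pivot and the gripped edge, x the way the handles are squeezed. Pose of the half with the box (+x side); z lies in the plate when it grips 4 mm; squeezed, each half turns 0.2 rad, this one about -y.
- clip_grip (a point): Where to pinch the handles along the clip's x: 33 mm above the pivot (on the box half). Handles reach from 5 to 54 mm above the pivot; here they measure 44 mm over their outsides when gripping a plate, 29 mm and parallel when squeezed to the stop. Full squeeze takes about 16 N; grip with 50 N or more. Clip mass about 0.12 kg.
- clip_throat (a point): Where a plate's edge ends when fully home: bottom of the pivot barrel, 9 mm below the pivot. Copper pads are 26 to 38 mm below the pivot; the jaw tips at 38 mm stand about 20 mm apart when squeezed open.
- clip_jaw (a joint): opening of the clip, rad: -0.12 shut on nothing, about 0 gripping a 4 mm plate, 0.4 fully squeezed open
- clip_probe (a joint): travel of the sprung brass probe in the clip's throat, m: 0 out (its tip 16 mm below the pivot), about 0.007 when the edge of a plate is fully home in the clip; pressing it in takes 1 to 3 N. Fingers that swing back as they open can drag the clip up again while its jaws close: follow down, or press it home afterwards (15 to 20 N)
- park_rail: fixed grey base 60 x 110 x 12 mm with an upright aluminium strip 4 mm thick, 80 mm long along its y, top edge 60 mm up. Origin under its centre, z up. The clip starts gripping its top edge, with the pivot 24 mm above that edge.
- test_stand: fixed blue stand, base 110 x 120 x 12 mm, two cheeks 76 mm high at y = +-34 mm with a hinge axis along y 62 mm up. Origin at the underside, below the hinge axis; -x is the side to which the head leans.
- tilt_head: Dark head on the stand's hinge, locked 0.2 to 0.6 rad towards the stand's -x. Origin on the hinge axis, y along the tab's edge, z along the tab to its top edge, x across it. It reaches z = 33 mm and holds the bare steel tab: 4 mm thick (x), 64 mm wide (y), centred on x = y = 0. How far the tab sticks out is not reported: its top edge is anywhere from z = 75 to 100 mm.
- filter_cover: black cover with a red cap, 74 x 125 x 49 mm, loose on the bench; leave alone
- spark_plug: spark plug, 21 x 58 x 24 mm, loose on the bench; leave alone
- star_knob: black knob, 33 x 32 x 30 mm, loose on the bench; leave alone
- bolt_7: steel bolt, 17 x 44 x 17 mm, lying loose on the bench; leave alone
- tape_roll: black roll of tape, 62 x 60 x 19 mm, lying loose on the bench; leave alone
Mind the look-alikes: they are no part of the job. Leave any brown or purple look-alike of the sensor_clip alone.

How it is judged:
By the outcome, as a careful person would: the job done as asked, in the order asked, and still so for the second after the job is handed in, with the robot touching nothing.
It also fails if it takes over 58 s, if anything falls off the work surface, if the arm or the gripper's body presses on something with over 40 N, if the wrist force passes 120 N, or if a joint passes its speed limit or range.

## Working session

There is one attempt and no reset: what is moved stays moved. The work goes in short steps, Python scripts to look and compute and a tool call to move; the robot and the scene stay as the last step left them, time stands still between calls to the robot, and variables do not carry over. Pictures are saved under pics/ and viewed, about 8 in all and at most 12, crops included, and the job is handed in when it is done.

Besides the shell and the picture viewer there is one more tool, called after "Request:" by a JSON object that holds its "name" and its "arguments", one argument or row to a line. play_rows: Moves the arm, as the interface text tells. Its arguments: {"type":"object","properties":{"motion":{"type":"array"},"force":{"type":"number"}},"required":["motion"]}

```bash
ls; mkdir -p pics; cat > h.py <<'E'
import numpy as np,cv2,pickle
from cell import env
def cam(n,save=None):
    c=env.read_camera(n); c={k:(np.array(v) if k!='k1' else float(v)) for k,v in c.items() if k in('pixels','mtx','k1','world_to_cam')}
    if save: cv2.imwrite('pics/'+save,c['pixels']); pickle.dump(c,open('pics/'+save+'.pkl','wb'))
    return c
def load(s): return pickle.load(open('pics/'+s+'.pkl','rb'))
def ray(c,u,v):
    K=c['mtx']; d=np.array([(u-K[0,2])/K[0,0],(v-K[1,2])/K[1,1]]); s=d.copy()
    for _ in range(30): s=d/(1+c['k1']*(s@s))
    T=c['world_to_cam'];R=T[:3,:3]
    w=R.T@np.r_[s,1]; return -R.T@T[:3,3], w/np.linalg.norm(w)
def onz(c,u,v,z):
    o,w=ray(c,u,v); return o+w*(z-o[2])/w[2]
def tri(c1,p1,c2,p2):
    o1,w1=ray(c1,*p1);o2,w2=ray(c2,*p2)
    s=np.linalg.lstsq(np.c_[w1,-w2],o2-o1,rcond=None)[0]
    a=o1+s[0]*w1;b=o2+s[1]*w2
    return (a+b)/2,np.linalg.norm(a-b)
def proj(c,P):
    T=c['world_to_cam'];q=T[:3,:3]@np.array(P)+T[:3,3];s=q[:2]/q[2];s=s*(1+c['k1']*(s@s))
    return c['mtx'][:2,:2]@s+c['mtx'][:2,2]
E
python3 - <<'E'
from h import *
np.set_printoptions(precision=3,suppress=True)
for n in('scene','top'):
    c=cam(n,n+'0.png');o,w=ray(c,280,210);print(n,o,w,c['k1'],c['mtx'][0,0])
s=env.get_state();print(s)
E
```

```text
pics
scene [-0.082  0.619  0.499] [ 0.572 -0.732 -0.371] -0.030199216484132287 403.9869704348295
top [ 0.296 -0.128  0.976] [ 0.246 -0.    -0.969] -0.05896913750476112 393.28651639574605
{'time_s': 0.1, 'joints': array([-1.369,  0.32 ,  1.566,  0.   ,  1.257, -0.02 ]), 'dq': array([-0.   , -0.002, -0.003, -0.002, -0.001,  0.001]), 'joint_efforts': array([ -0.   , -41.333, -23.251,   0.073,   0.042,  -0.   ]), 'eef_pos': array([ 0.126, -0.56 ,  0.213]), 'ee_rot': array([ 0.553, -0.552,  0.442, -0.441]), 'contact_force': array([-0.312, -0.04 , -0.698]), 'ft_torque': array([ 0.005, -0.032, -0.017]), 'opening': 0.0909729217217192}
```

View pics/scene0.png

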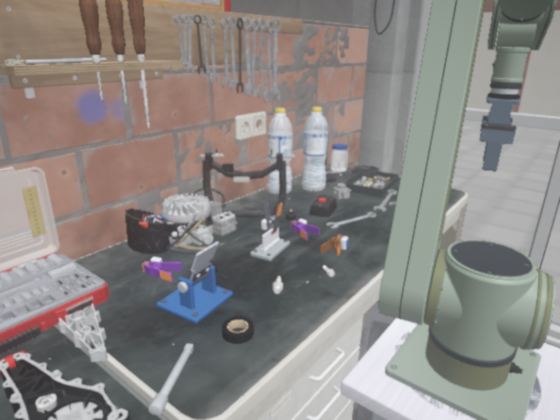

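View pics/top0.png

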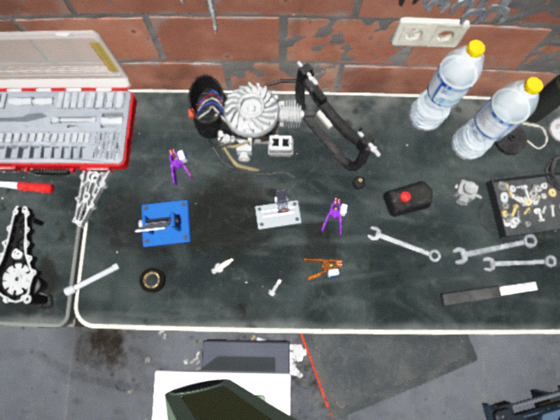

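The scene view shows the blue stand at about (197,285) and the grey rail at (270,243) with the clip on it. In the top view they are at (165,223) and (278,213). Purple and brown decoys lie loose. I'll zoom in on the rail and the stand.

```bash
python3 - <<'E'
from h import *
t=load('top0.png')['pixels'];s=load('scene0.png')['pixels']
f=lambda im,x,y,w,h,k:cv2.resize(im[y:y+h,x:x+w],None,fx=k,fy=k,interpolation=cv2.INTER_CUBIC)
a=f(t,248,180,66,50,6);b=f(s,240,195,66,50,6)[:, :396];c=f(t,130,192,66,50,6);d=f(s,155,232,88,66,4.5)[:300,:396]
cv2.imwrite('pics/z1.png',np.vstack([np.hstack([a,b]),np.hstack([c,cv2.resize(d,(396,300))])]))
E
```

```text
(no output)
```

View pics/z1.png

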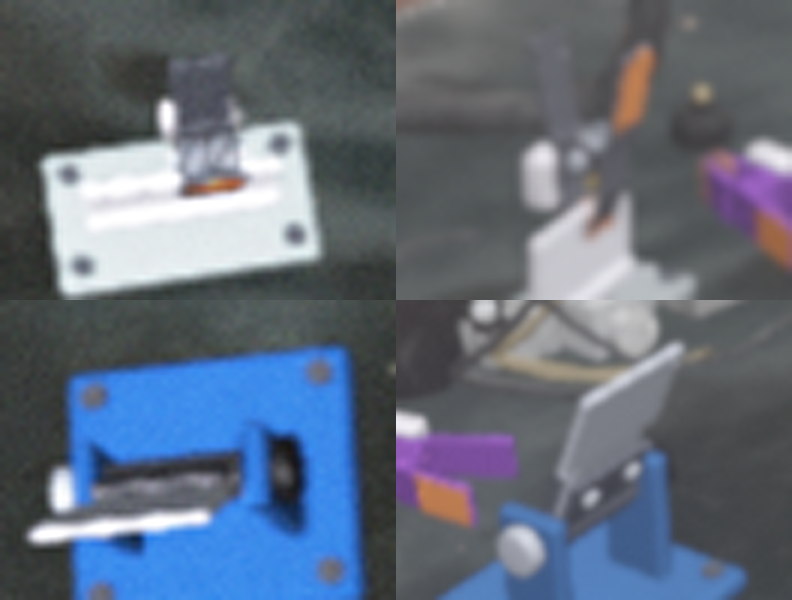

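The zoom shows the clip on the rail, with the white box on its far (+x) side and an orange handle face on the near (-x) side. The tab's top edge runs from about (135.5,231) to (164.5,228) in the top view and from (196,254) to (218,242) in the scene view. Next I'll measure positions.

```bash
cat > m.py <<'E'
from h import *
np.set_printoptions(precision=4,suppress=True)
t=load('top0.png');s=load('scene0.png')
hsv=cv2.cvtColor(t['pixels'],cv2.COLOR_BGR2HSV)
def rect(mask,x0,x1,y0,y1,name):
    m=np.zeros_like(mask);m[y0:y1,x0:x1]=mask[y0:y1,x0:x1]
    m=cv2.morphologyEx(m,cv2.MORPH_OPEN,np.ones((3,3)))
    c=max(cv2.findContours(m,0,cv2.CHAIN_APPROX_NONE)[0],key=cv2.contourArea)[:,0]
    P=np.array([onz(t,u,v,.012)[:2] for u,v in c],np.float32)
    r=cv2.minAreaRect(P*1000);print(name,r, cv2.boxPoints(r).tolist());return r
rect(cv2.inRange(hsv,(100,120,60),(125,255,255)),130,200,190,255,'stand')
rect(cv2.inRange(hsv,(0,0,140),(180,60,255)),250,308,195,235,'rail')
f=lambda x,y,w,h:((x+.5)/6+w-.5,(y+.5)/6+h-.5)
rc=[onz(t,*f(x,y,248,180),.012) for x,y in((43,158),(298,125),(320,258),(63,296))]
print('rail corners',np.array(rc),np.mean(rc,0))
sc=[onz(t,*f(x,y,130,192),.012) for x,y in((70,80),(347,48))]
print('stand far corners',np.array(sc))
g=lambda x,y:((x+.5)/4.5+154.5,(y+.5)/4.5+231.5)
a=tri(t,f(33,235,130,192),s,g(186,100));b=tri(t,f(207,217,130,192),s,g(284,45))
print('tab ends',a,b,np.linalg.norm(a[0]-b[0]))
# clip: handle tips (far/dark) top crop top of dark handle; scene left handle top
k=lambda x,y:((x+.5)/6+239.5,(y+.5)/6+194.5)
print('strip end +y',tri(t,f(82,190,248,180),s,k(133,238)))
print('strip end -y',tri(t,f(278,170,248,180),s,k(234,190)))
E
python3 m.py
```

```text
stand ((502.84100341796875, 160.0177001953125), (112.96376037597656, 122.41223907470703), 7.530290126800537) [[438.82513427734375, 213.2939910888672], [454.8673095703125, 91.93746948242188], [566.8568725585938, 106.74140930175781], [550.814697265625, 228.09793090820312]]
rail ((529.666259765625, -123.11912536621094), (61.365779876708984, 110.87274169921875), 9.693585395812988) [[490.08709716796875, -73.64060974121094], [508.75579833984375, -182.9303436279297], [569.2454223632812, -172.59764099121094], [550.5767211914062, -63.30790710449219]]
rail corners [[ 0.5503 -0.0639  0.012 ]
 [ 0.5666 -0.1715  0.012 ]
 [ 0.509  -0.1811  0.012 ]
 [ 0.491  -0.0741  0.012 ]] [ 0.5292 -0.1226  0.012 ]
stand far corners [[0.548  0.226  0.012 ]
 [0.564  0.1085 0.012 ]]
tab ends (array([0.4559, 0.1866, 0.1398]), np.float64(0.000733303481204426)) (array([0.4637, 0.1234, 0.1391]), np.float64(0.0013014687565555151)) 0.06366341492874572
strip end +y (array([ 0.5242, -0.0831,  0.062 ]), np.float64(0.00025795749627655285))
strip end -y (array([ 0.5345, -0.1624,  0.0543]), np.float64(0.002839132735804314))
```

```bash
cat >> h.py <<'E'
from scipy.spatial.transform import Rotation as Ro
def pose():
    s=env.get_state();q=s['ee_rot'];return np.array(s['eef_pos']),Ro.from_quat([q[1],q[2],q[3],q[0]]).as_matrix(),s
def rel(P,R):
    p,R0,_=pose(); print('t cm',np.round(R0.T@(np.array(P)-p)*100,2),'a deg',np.round(Ro.from_matrix(R0.T@R).as_rotvec(degrees=True),2))
def tool(cx,cz,sgn):  # clip x, clip z -> tool matrix
    x=sgn*np.array(cx);y=-np.array(cz);return np.c_[x,y,np.cross(x,y)]
E
cat >> m.py <<'E'
print('---')
for z in(.06,.1,.138):print(z,onz(t,*f(214,187,248,180),z),onz(t,*f(202,57,248,180),z))
# tilt: lower corner of tab at +y end in scene onto plane normal to edge
e=(a[0]-b[0]);e[2]=0;e/=np.linalg.norm(e)
for p in((164,170),):
    o,w=ray(s,*g(*p));q=o+w*((a[0]-o)@e)/(w@e);d=a[0]-q;print('tab low',q,np.linalg.norm(d),'tilt',np.arctan2(-d[0],d[2]))
# bottom corner -y end: about (650-396,443-300)
o,w=ray(s,*g(256,143));q=o+w*((b[0]-o)@e)/(w@e);d=b[0]-q;print('tab low -y',q,np.linalg.norm(d),'tilt',np.arctan2(-d[0],d[2]))
print('knob',[onz(s,*g(125,250),.062)])
p,R,st=pose();print(R)
for yaw in[.16]:
    cx=[np.cos(yaw),np.sin(yaw),0]
    for sg in(1,-1): print(sg);rel([.529,-.12,.2],tool(cx,[0,0,1],sg))
E
python3 m.py | sed -n '/---/,$p'
```

```text
---
0.06 [ 0.5268 -0.1359  0.06  ] [ 0.5811 -0.1302  0.06  ]
0.1 [ 0.5167 -0.1355  0.1   ] [ 0.5686 -0.1301  0.1   ]
0.138 [ 0.5071 -0.1352  0.138 ] [ 0.5568 -0.13    0.138 ]
tab low [0.4715 0.1885 0.1012] 0.041678168620199324 tilt 0.38403491204150425
tab low -y [0.4829 0.1258 0.0833] 0.0590615985281674 tilt 0.33136050692400143
knob [array([0.4857, 0.2024, 0.062 ])]
[[ 0.22   -0.0003  0.9755]
 [-0.9755  0.0016  0.22  ]
 [-0.0016 -1.      0.    ]]
1
t cm [-34.11   1.38  48.96] a deg [ -0.07 -86.46  -0.07]
-1
t cm [-34.11   1.38  48.96] a deg [ 0.07 93.54 -0.07]
```

```bash
cat > m2.py <<'E'
exec(open('m.py').read().split("print('---')")[0])
print('---')
print('white knob',onz(t,*f(60,190,130,192),.062),tri(t,f(60,190,130,192),s,g(125,250)),'black',onz(t,*f(288,175,130,192),.062))
yaw=.16;rel([.531,-.1325,.2],tool([np.cos(yaw),np.sin(yaw),0],[0,0,1],1))
im=s['pixels'][240:300,160:240];cv2.imwrite('pics/z2.png',cv2.resize(im,None,fx=10,fy=10,interpolation=cv2.INTER_CUBIC))
E
python3 m2.py| sed -n '/---/,$p'
```

```text
---
white knob [0.4896 0.2071 0.062 ] (array([0.487 , 0.2045, 0.0636]), np.float64(0.005603731372526998)) black [0.4973 0.116  0.062 ]
t cm [-32.85   1.37  48.88] a deg [ -0.07 -86.46  -0.07]
```

View pics/z2.png

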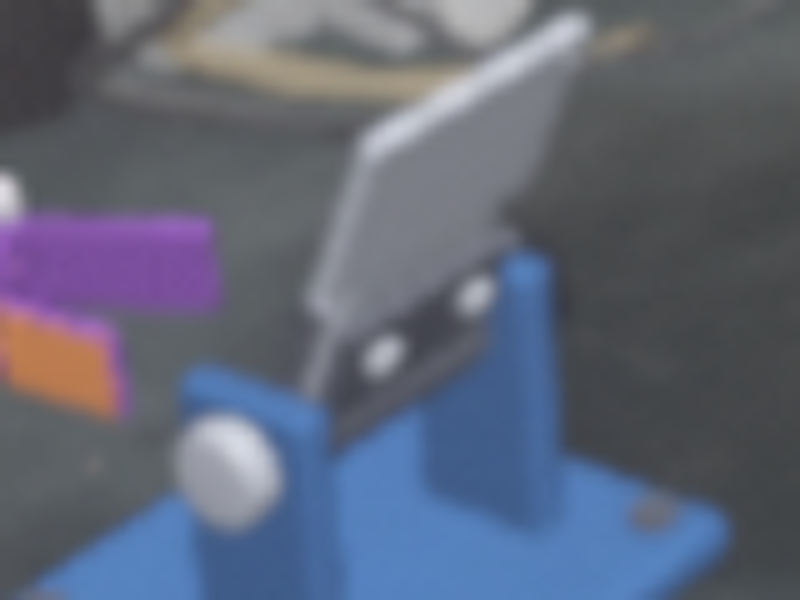

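The zoom gives the tab's +y top corner at (362,145), its side edge running down to (318,305), and the hinge knob at (230,470). That makes the tilt about 0.39 rad and the top edge about 84 mm from the hinge. Moving above the clip.

Request:
{"name": "play_rows", "arguments": {
  "motion": [
    {"ay": -9, "tx": -3.3, "ty": 0.5, "tz": 4.9, "fingers": 9},
    {"ay": -18, "tx": -6.6, "ty": 0.5, "tz": 9.8, "fingers": 9},
    {"ay": -27, "tx": -9.9, "ty": 0.5, "tz": 14.7, "fingers": 9},
    {"ay": -36, "tx": -13.2, "ty": 0.5, "tz": 19.6, "fingers": 9},
    {"ay": -45, "tx": -16.5, "ty": 0.5, "tz": 24.5, "fingers": 9},
    {"ay": -54, "tx": -19.8, "ty": 1, "tz": 29.4, "fingers": 9},
    {"ay": -63, "tx": -23.1, "ty": 1, "tz": 34.3, "fingers": 9},
    {"ay": -72, "tx": -26.4, "ty": 1, "tz": 39.2, "fingers": 9},
    {"ay": -81, "tx": -29.7, "ty": 1, "tz": 44.1, "fingers": 9},
    {"ay": -86.5, "tx": -32.85, "ty": 1.4, "tz": 48.9, "fingers": 9}
  ],
  "force": 55
}}

```text
invalid input
```

```bash
python3 - <<'E'
from h import *
p,R,s=pose();print(p,s['joints'],s['contact_force'])
yaw=.16;rel([.531,-.1325,.098],tool([np.cos(yaw),np.sin(yaw),0],[0,0,1],1))
E
cat >> m2.py <<'E'
g2=lambda x,y:((x+.5)/10+159.5,(y+.5)/10+239.5)
A=tri(t,f(33,235,130,192),s,g2(362,145));B=tri(t,f(207,217,130,192),s,g2(585,20));print(A,B)
o,w=ray(s,*g2(318,305));q=o+w*((A[0]-o)@e)/(w@e) if 0 else None
e=A[0]-B[0];e[2]=0;e/=np.linalg.norm(e)
q=o+w*((A[0]-o)@e)/(w@e);d=A[0]-q;n=np.array([e[1],-e[0],0]);print('tilt',np.arctan2(-d@n,d[2]),np.linalg.norm(d),'yaw',np.arctan2(-e[0],e[1]))
E
python3 m2.py| sed -n '/---/,$p'
```

```text
[ 0.1263969  -0.56047472  0.21320485] [-1.36901544e+00  3.20229333e-01  1.56555372e+00  1.64548105e-05
  1.25739136e+00 -2.00038699e-02] [-0.31244407 -0.03969623 -0.6984246 ]
t cm [-32.83  11.57  48.88] a deg [-7.000e-02 -8.646e+01 -7.000e-02]
---
white knob [0.4896 0.2071 0.062 ] (array([0.487 , 0.2045, 0.0636]), np.float64(0.005603731372526998)) black [0.4973 0.116  0.062 ]
t cm [-32.85   1.37  48.88] a deg [ -0.07 -86.46  -0.07]
(array([0.4561, 0.1869, 0.1394]), np.float64(0.0005285045317873804)) (array([0.4634, 0.1232, 0.1393]), np.float64(0.0018840782430483093))
tilt 0.35941327784168264 0.042020237402077484 yaw 0.11430071885433057
```

Request:
{"name": "play_rows", "arguments": {
  "motion": [
    {"ax": 0, "ay": -9, "az": 0, "tx": -3.3, "ty": 0.5, "tz": 4.9, "fingers": 9},
    {"ax": 0, "ay": -18, "az": 0, "tx": -6.6, "ty": 0.5, "tz": 9.8, "fingers": 9},
    {"ax": 0, "ay": -27, "az": 0, "tx": -9.9, "ty": 0.5, "tz": 14.7, "fingers": 9},
    {"ax": 0, "ay": -36, "az": 0, "tx": -13.2, "ty": 0.5, "tz": 19.6, "fingers": 9},
    {"ax": 0, "ay": -45, "az": 0, "tx": -16.5, "ty": 0.5, "tz": 24.5, "fingers": 9},
    {"ax": 0, "ay": -54, "az": 0, "tx": -19.8, "ty": 1, "tz": 29.4, "fingers": 9},
    {"ax": 0, "ay": -63, "az": 0, "tx": -23.1, "ty": 1, "tz": 34.3, "fingers": 9},
    {"ax": 0, "ay": -72, "az": 0, "tx": -26.4, "ty": 1, "tz": 39.2, "fingers": 9},
    {"ax": 0, "ay": -81, "az": 0, "tx": -29.7, "ty": 1, "tz": 44.1, "fingers": 9},
    {"ax": 0, "ay": -86.5, "az": 0, "tx": -32.85, "ty": 1.4, "tz": 48.9, "fingers": 9}
  ],
  "force": 55
}}

```text
time_s: 1.35
eef_pos: [0.5323, -0.1308, 0.1997]
ee_rot: [0.705, -0.704, -0.058, 0.058]
contact_force: [1.5, -0.2, 0.6]
opening: 0.0899
```

```bash
python3 - <<'E'
from h import *
np.set_printoptions(precision=4,suppress=True)
p,R,s=pose();print(s['time_s'],p,s['joints'],s['contact_force'])
yaw=.16;rel([.531,-.1325,.098],tool([np.cos(yaw),np.sin(yaw),0],[0,0,1],1))
E
```

```text
1.35 [ 0.5323 -0.1308  0.1997] [-0.2626  0.2873  1.6489  0.0012  1.2059 -0.4277] [ 1.5078 -0.1912  0.6093]
t cm [-0.16 10.17 -0.16] a deg [-0.07  0.27  0.  ]
```

Request:
{"name": "play_rows", "arguments": {
  "motion": [
    {"ax": 0, "ay": 0.3, "az": 0, "tx": -0.1, "ty": 2, "tz": -0.1, "fingers": 9},
    {"ax": 0, "ay": 0.3, "az": 0, "tx": -0.15, "ty": 4, "tz": -0.15, "fingers": 9},
    {"ax": 0, "ay": 0.3, "az": 0, "tx": -0.15, "ty": 6, "tz": -0.15, "fingers": 9},
    {"ax": 0, "ay": 0.3, "az": 0, "tx": -0.15, "ty": 8, "tz": -0.15, "fingers": 9},
    {"ax": 0, "ay": 0.3, "az": 0, "tx": -0.15, "ty": 9.5, "tz": -0.15, "fingers": 9},
    {"ax": 0, "ay": 0.3, "az": 0, "tx": -0.15, "ty": 10.2, "tz": -0.15, "fingers": 9},
    {"ax": 0, "ay": 0.3, "az": 0, "tx": -0.15, "ty": 10.2, "tz": -0.15, "fingers": 9}
  ]
}}

```text
time_s: 2.22
eef_pos: [0.531, -0.1324, 0.0975]
ee_rot: [0.705, -0.704, -0.056, 0.056]
contact_force: [0.6, 0.2, 0.2]
opening: 0.0896
```

```bash
python3 - <<'E'
from h import *
np.set_printoptions(precision=4,suppress=True)
p,R,s=pose();print(s['time_s'],p,s['contact_force'])
t=cam('top','t1.png')['pixels'];c=cam('scene','s1.png')['pixels']
f=lambda im,x,y,w,h,k:cv2.resize(im[y:y+h,x:x+w],None,fx=k,fy=k,interpolation=cv2.INTER_CUBIC)
cv2.imwrite('pics/z3.png',np.hstack([f(t,240,150,80,100,5),f(c,230,155,80,100,5)]))
E
```

```text
2.225 [ 0.531  -0.1324  0.0975] [0.6095 0.2089 0.1964]
```

View pics/z3.png

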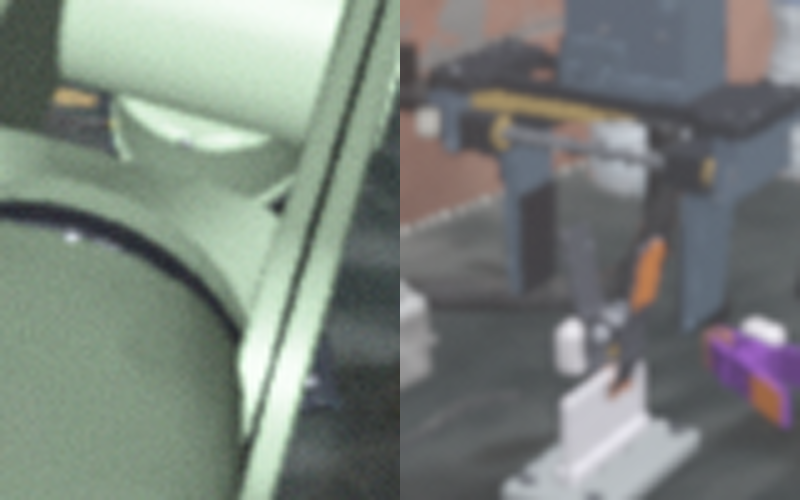

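The fingers straddle the clip handles, seen around (615,270) in the right-hand panel. Squeezing now.

Request:
{"name": "play_rows", "arguments": {
  "motion": [
    {"ax": 0, "ay": 0, "az": 0, "tx": 0, "ty": 0, "tz": 0, "fingers": 2},
    {"ax": 0, "ay": 0, "az": 0, "tx": 0, "ty": 0, "tz": 0, "fingers": 2},
    {"ax": 0, "ay": 0, "az": 0, "tx": 0, "ty": 0, "tz": 0, "fingers": 2},
    {"ax": 0, "ay": 0, "az": 0, "tx": 0, "ty": 0, "tz": 0, "fingers": 2},
    {"ax": 0, "ay": 0, "az": 0, "tx": 0, "ty": 0, "tz": 0, "fingers": 2},
    {"ax": 0, "ay": 0, "az": 0, "tx": 0, "ty": 0, "tz": 0, "fingers": 2},
    {"ax": 0, "ay": 0, "az": 0, "tx": 0, "ty": 0, "tz": 0, "fingers": 2},
    {"ax": 0, "ay": 0, "az": 0, "tx": 0, "ty": 0, "tz": 0, "fingers": 2}
  ],
  "force": 55
}}

```text
time_s: 3.32
eef_pos: [0.5315, -0.1325, 0.0982]
ee_rot: [0.705, -0.705, -0.057, 0.056]
contact_force: [-0.5, 1.2, -1.5]
opening: 0.0281
```

Request:
{"name": "play_rows", "arguments": {
  "motion": [
    {"ax": 0, "ay": 0, "az": 0, "tx": 0, "ty": -0.5, "tz": 0, "fingers": 2},
    {"ax": 0, "ay": 0, "az": 0, "tx": 0, "ty": -1.5, "tz": 0, "fingers": 2},
    {"ax": 0, "ay": 0, "az": 0, "tx": 0, "ty": -3, "tz": 0, "fingers": 2},
    {"ax": 0, "ay": 0, "az": 0, "tx": 0, "ty": -5, "tz": 0, "fingers": 2},
    {"ax": 0, "ay": 0, "az": 0, "tx": 0, "ty": -8, "tz": 0, "fingers": 2},
    {"ax": 0, "ay": 0, "az": 0, "tx": 0, "ty": -11, "tz": 0, "fingers": 2},
    {"ax": 0, "ay": 0, "az": 0, "tx": 0, "ty": -14, "tz": 0, "fingers": 2},
    {"ax": 0, "ay": 0, "az": 0, "tx": 0, "ty": -14, "tz": 0, "fingers": 2}
  ]
}}

```text
time_s: 4.32
eef_pos: [0.5329, -0.1331, 0.2416]
ee_rot: [-0.704, 0.705, 0.059, -0.054]
contact_force: [0.0, 0.1, -1.2]
opening: 0.0281
```

```bash
cat >> h.py <<'E'
def target(d,tilt=.38,yaw=.122,top=(.4598,.1550,.1394)):
    # TCP pose: pivot at distance d above tab edge, TCP 14 mm above the pivot
    n=np.array([np.cos(yaw),np.sin(yaw),0]);cz=np.cos(tilt)*np.array([0,0,1])-np.sin(tilt)*n
    cx=np.cos(tilt)*n+np.sin(tilt)*np.array([0,0,1])
    top=np.array(top)
    return top+cz*(d+.014),tool(cx,cz,1)
E
python3 - <<'E'
from h import *
np.set_printoptions(precision=4,suppress=True)
p,R,s=pose();print(s['time_s'],p,s['contact_force'],s['opening'],s['joints'])
P,Rt=target(.10);print(P);rel(P,Rt)
c=cam('scene','s2.png')['pixels']
q=proj(load('s2.png'),p).astype(int);print(q)
f=lambda im,x,y,w,h,k:cv2.resize(im[y:y+h,x:x+w],None,fx=k,fy=k,interpolation=cv2.INTER_CUBIC)
cv2.imwrite('pics/z4.png',f(c,q[0]-50,q[1]-40,100,80,7))
E
```

```text
4.325 [ 0.5329 -0.1331  0.2416] [ 0.0358  0.119  -1.1802] 0.0280848444017427 [-0.2663  0.2584  1.5816  0.0012  1.2938 -0.4261]
[0.4178 0.1499 0.2453]
t cm [-6.86 -0.48 29.76] a deg [ -0.29   2.14 -21.34]
[271 160]
```

View pics/z4.png

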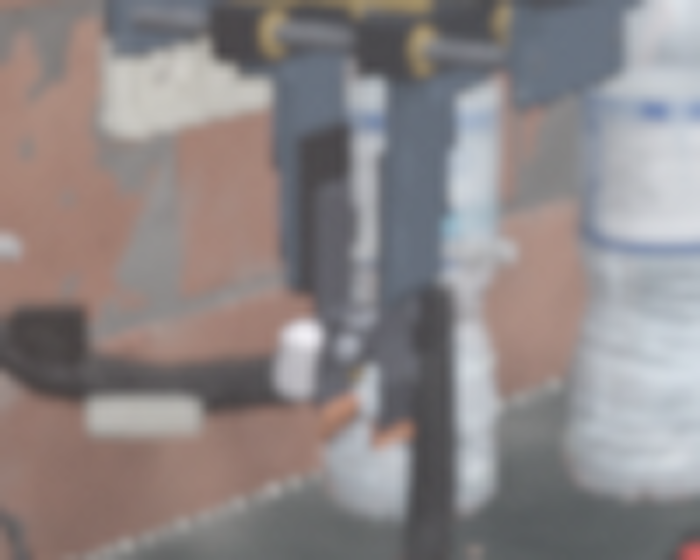

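The clip is lifted and hangs between the fingers, with its jaws open: copper tips at about (340,415) and (390,435). Carrying it to 100 mm above the tab, tilted.

Request:
{"name": "play_rows", "arguments": {
  "motion": [
    {"ax": 0, "ay": 0, "az": -1, "tx": -0.4, "ty": -1, "tz": 1.5, "fingers": 2},
    {"ax": 0, "ay": 0.5, "az": -3.5, "tx": -1.1, "ty": -1, "tz": 5, "fingers": 2},
    {"ax": 0, "ay": 1, "az": -7, "tx": -2.2, "ty": -1, "tz": 9.5, "fingers": 2},
    {"ax": 0, "ay": 1, "az": -10.5, "tx": -3.3, "ty": -1, "tz": 14.5, "fingers": 2},
    {"ax": 0, "ay": 1.5, "az": -14, "tx": -4.5, "ty": -1, "tz": 19.5, "fingers": 2},
    {"ax": 0, "ay": 2, "az": -17.5, "tx": -5.6, "ty": -1, "tz": 24.5, "fingers": 2},
    {"ax": -0.3, "ay": 2, "az": -20, "tx": -6.5, "ty": -0.6, "tz": 28, "fingers": 2},
    {"ax": -0.3, "ay": 2.1, "az": -21.3, "tx": -6.9, "ty": -0.5, "tz": 29.8, "fingers": 2},
    {"ax": -0.3, "ay": 2.1, "az": -21.3, "tx": -6.9, "ty": -0.5, "tz": 29.8, "fingers": 2}
  ]
}}

```text
time_s: 5.5
eef_pos: [0.414, 0.1514, 0.2432]
ee_rot: [0.702, -0.685, -0.175, -0.087]
contact_force: [-0.6, -0.3, -1.3]
opening: 0.0282
```

```bash
python3 - <<'E'
from h import *
np.set_printoptions(precision=4,suppress=True)
p,R,s=pose();print(s['time_s'],p,s['contact_force'],s['opening'],s['joints'])
P,Rt=target(.10);rel(P,Rt);P,Rt=target(.045);rel(P,Rt)
c=cam('scene','s3.png')['pixels']
f=lambda im,x,y,w,h,k:cv2.resize(im[y:y+h,x:x+w],None,fx=k,fy=k,interpolation=cv2.INTER_CUBIC)
cv2.imwrite('pics/z5.png',f(c,145,170,100,120,5))
E
```

```text
5.5 [0.414  0.1514 0.2432] [-0.6162 -0.3452 -1.3043] 0.028202510061766974 [ 0.3983 -0.0977  2.0365 -0.1298  0.846   0.341 ]
t cm [ 0.41 -0.06 -0.2 ] a deg [-0.16  0.19 -0.39]
t cm [ 0.45  5.44 -0.22] a deg [-0.16  0.19 -0.39]
```

View pics/z5.png

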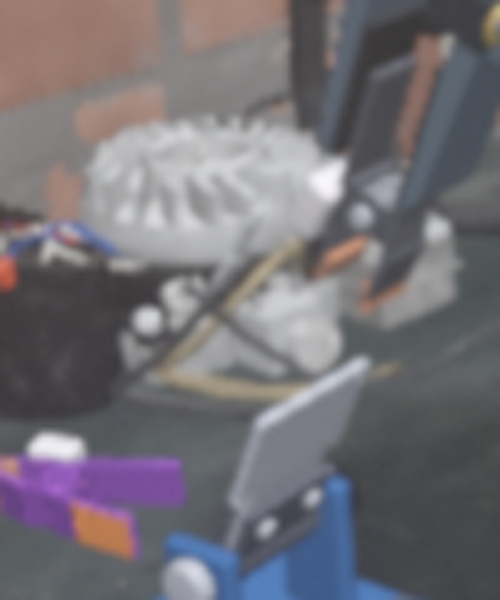

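```bash
cat > chk.py <<'E'
from h import *
import sys
np.set_printoptions(precision=1,suppress=True)
def clip(c,p,R,off,k,pts,dp=.014,dy=0):
    cx=R[:,0];cz=-R[:,1];cy=np.cross(cz,cx);piv=p-cz*dp+cy*dy
    for n,(x,y,z) in pts.items(): print(n,(proj(c,piv+cx*x+cy*y+cz*z)-off+.5)*k-.5)
pts={'barrel+y':(0,.012,0),'tip+x+y':(.01,.012,-.038),'tip-x+y':(-.01,.012,-.038),'tip+x-y':(.01,-.012,-.038),'tip-x-y':(-.01,-.012,-.038),'handtop+x+y':(.0145,.012,.054),'throat':(0,0,-.009)}
E
python3 - <<'E'
from chk import *
c=load('s3.png');p,R,s=pose();clip(c,p,R,(145,170),5,pts)
f=lambda im,x,y,w,h,k:cv2.resize(im[y:y+h,x:x+w],None,fx=k,fy=k,interpolation=cv2.INTER_CUBIC)
cv2.imwrite('pics/z6.png',f(c['pixels'],195,175,50,60,10))
E
```

```text
barrel+y [357.7 202.8]
tip+x+y [312.9 270.3]
tip-x+y [353.3 299.6]
tip+x-y [354.7 248.8]
tip-x-y [394.4 277.2]
handtop+x+y [363.9  56.6]
throat [372.9 212.1]
```

View pics/z6.png

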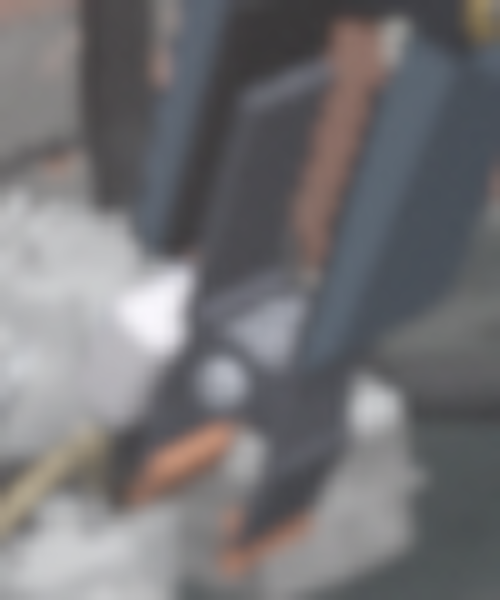

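The clip sits squarely in the grip, with the barrel end at (222,378). It appears about 2 px lower than predicted. I'll approach to just above the edge and compare the clip with the tab directly.

Request:
{"name": "play_rows", "arguments": {
  "motion": [
    {"ax": -0.1, "ay": 0.1, "az": -0.4, "tx": 0.4, "ty": 1, "tz": -0.2, "fingers": 2},
    {"ax": -0.1, "ay": 0.2, "az": -0.4, "tx": 0.4, "ty": 2, "tz": -0.2, "fingers": 2},
    {"ax": -0.1, "ay": 0.2, "az": -0.4, "tx": 0.4, "ty": 3, "tz": -0.2, "fingers": 2},
    {"ax": -0.1, "ay": 0.2, "az": -0.4, "tx": 0.4, "ty": 4, "tz": -0.2, "fingers": 2},
    {"ax": -0.1, "ay": 0.2, "az": -0.4, "tx": 0.4, "ty": 4.4, "tz": -0.2, "fingers": 2},
    {"ax": -0.1, "ay": 0.2, "az": -0.4, "tx": 0.4, "ty": 4.4, "tz": -0.2, "fingers": 2}
  ]
}}

```text
time_s: 6.3
eef_pos: [0.4348, 0.1513, 0.2037]
ee_rot: [0.701, -0.685, -0.175, -0.092]
contact_force: [-0.1, 0.5, -1.5]
opening: 0.0284
```

```bash
python3 - <<'E'
from chk import *
np.set_printoptions(precision=4,suppress=True)
p,R,s=pose();print(s['time_s'],p,s['contact_force'],s['opening'])
P,Rt=target(.055);rel(P,Rt)
np.set_printoptions(precision=1,suppress=True)
cam('scene','s4.png');c=load('s4.png');clip(c,p,R,(175,205),10,pts)
for n,q in(('tab+y',(.4561,.1869,.1394)),('tab-y',(.4634,.1232,.1393))):print(n,(proj(c,q)-(175,205)+.5)*10-.5)
f=lambda im,x,y,w,h,k:cv2.resize(im[y:y+h,x:x+w],None,fx=k,fy=k,interpolation=cv2.INTER_CUBIC)
cv2.imwrite('pics/z7.png',f(c['pixels'],175,205,60,60,10))
E
```

```text
6.3 [0.4348 0.1513 0.2037] [-0.1221  0.4644 -1.5432] 0.02836541185030648
t cm [-0.04  0.01  0.06] a deg [-0.01 -0.08  0.02]
barrel+y [349.8 231.4]
tip+x+y [264.7 355.2]
tip-x+y [341.8 413.8]
tip+x-y [347.4 309.8]
tip-x-y [423.2 366.6]
handtop+x+y [360.7 -43.8]
throat [380.4 245.9]
tab+y [210.4 494.6]
tab-y [430.4 368.6]
```

View pics/z7.png

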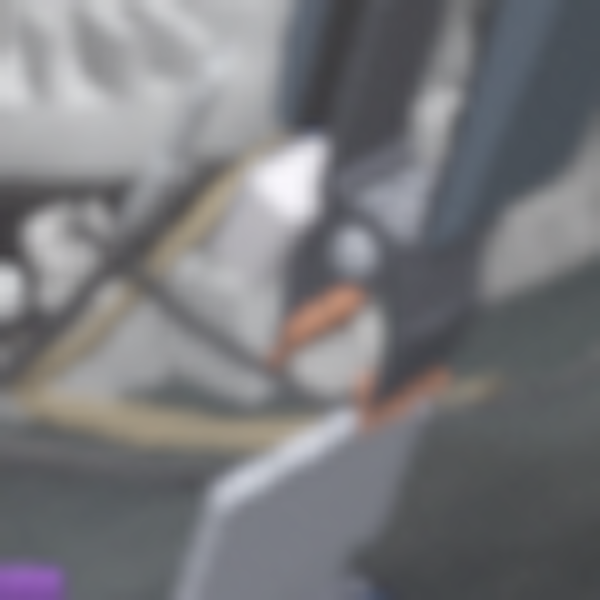

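The clip sits just above the edge with its jaw tips straddling the tab plane. The tab's +y corner is at (215,497). The -x tip spans (362,430) to (447,375), which puts the clip about 4.5 mm too far to -y and the tips about 12.5 mm above the edge. Correcting that, then going down.

Request:
{"name": "play_rows", "arguments": {
  "motion": [
    {"ax": 0, "ay": 0, "az": 0, "tx": 0, "ty": 0, "tz": 0.4, "fingers": 2},
    {"ax": 0, "ay": 0, "az": 0, "tx": 0, "ty": 0.5, "tz": 0.45, "fingers": 2},
    {"ax": 0, "ay": 0, "az": 0, "tx": 0, "ty": 1, "tz": 0.45, "fingers": 2},
    {"ax": 0, "ay": 0, "az": 0, "tx": 0, "ty": 1.5, "tz": 0.45, "fingers": 2},
    {"ax": 0, "ay": 0, "az": 0, "tx": 0, "ty": 2, "tz": 0.45, "fingers": 2},
    {"ax": 0, "ay": 0, "az": 0, "tx": 0, "ty": 2, "tz": 0.45, "fingers": 2}
  ]
}}

```text
time_s: 7.1
eef_pos: [0.4417, 0.1566, 0.185]
ee_rot: [0.701, -0.685, -0.175, -0.091]
contact_force: [-0.8, -0.1, -1.0]
opening: 0.0282
```

```bash
python3 - <<'E'
from chk import *
np.set_printoptions(precision=4,suppress=True)
p,R,s=pose();print(s['time_s'],p,s['contact_force'],s['opening'])
P,Rt=target(.035);rel(P,Rt)
np.set_printoptions(precision=1,suppress=True)
cam('scene','s5.png');c=load('s5.png');clip(c,p,R,(175,205),10,pts)
f=lambda im,x,y,w,h,k:cv2.resize(im[y:y+h,x:x+w],None,fx=k,fy=k,interpolation=cv2.INTER_CUBIC)
cv2.imwrite('pics/z8.png',f(c['pixels'],175,205,60,60,10))
E
```

```text
7.1 [0.4417 0.1566 0.185 ] [-0.8206 -0.0915 -1.0413] 0.028151242656288634
t cm [-0.04 -0.01 -0.38] a deg [ 0.   -0.08 -0.  ]
barrel+y [309.4 322.4]
tip+x+y [226.5 442.3]
tip-x+y [302.6 501. ]
tip+x-y [309.2 395.3]
tip-x-y [384.1 452.2]
handtop+x+y [318.7  53. ]
throat [340.5 335.1]
```

View pics/z8.png

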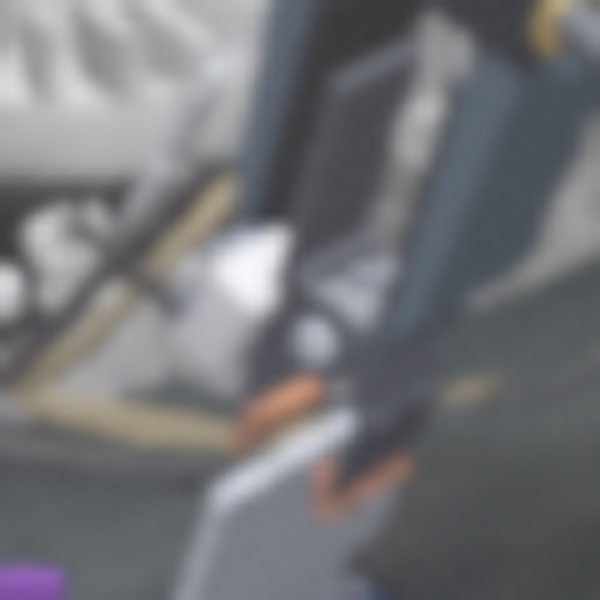

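The tips now straddle the tab: the -x tip runs (322,515) to (410,460) in front of it, the other tip is behind, and there is no contact force. They are about 6 mm past the edge, so about 23 mm of travel is left. Continuing down by feel.

Request:
{"name": "play_rows", "arguments": {
  "motion": [
    {"ax": 0, "ay": 0, "az": 0, "tx": -0.04, "ty": 0.4, "tz": 0.1, "fingers": 2},
    {"ax": 0, "ay": 0, "az": 0, "tx": -0.04, "ty": 0.8, "tz": 0.1, "fingers": 2},
    {"ax": 0, "ay": 0, "az": 0, "tx": -0.04, "ty": 1.1, "tz": 0.1, "fingers": 2},
    {"ax": 0, "ay": 0, "az": 0, "tx": -0.04, "ty": 1.4, "tz": 0.1, "fingers": 2},
    {"ax": 0, "ay": 0, "az": 0, "tx": -0.04, "ty": 1.4, "tz": 0.1, "fingers": 2}
  ]
}}

```text
time_s: 7.78
eef_pos: [0.4464, 0.1582, 0.1719]
ee_rot: [0.701, -0.685, -0.175, -0.091]
contact_force: [-0.4, -0.2, -1.7]
opening: 0.0284
```

Request:
{"name": "play_rows", "arguments": {
  "motion": [
    {"ax": 0, "ay": 0, "az": 0, "tx": 0, "ty": 0.2, "tz": 0, "fingers": 2},
    {"ax": 0, "ay": 0, "az": 0, "tx": 0, "ty": 0.4, "tz": 0, "fingers": 2},
    {"ax": 0, "ay": 0, "az": 0, "tx": 0, "ty": 0.4, "tz": 0, "fingers": 2}
  ]
}}

```text
time_s: 8.15
eef_pos: [0.4484, 0.1586, 0.1686]
ee_rot: [0.701, -0.685, -0.176, -0.092]
contact_force: [0.0, 0.1, 1.1]
opening: 0.0285
```

Request:
{"name": "play_rows", "arguments": {
  "motion": [
    {"ax": 0, "ay": 0, "az": 0, "tx": 0, "ty": 0.15, "tz": 0, "fingers": 2},
    {"ax": 0, "ay": 0, "az": 0, "tx": 0, "ty": 0.2, "tz": 0, "fingers": 2},
    {"ax": 0, "ay": 0, "az": 0, "tx": 0, "ty": 0.2, "tz": 0, "fingers": 2}
  ]
}}

```text
time_s: 8.52
eef_pos: [0.4495, 0.1587, 0.1669]
ee_rot: [0.701, -0.685, -0.176, -0.092]
contact_force: [0.4, -1.5, 1.8]
opening: 0.0281
```

The probe is being felt, about 3 N of change. Continuing to the hard stop.

Request:
{"name": "play_rows", "arguments": {
  "motion": [
    {"ax": 0, "ay": 0, "az": 0, "tx": 0, "ty": 0.1, "tz": 0, "fingers": 2},
    {"ax": 0, "ay": 0, "az": 0, "tx": 0, "ty": 0.15, "tz": 0, "fingers": 2},
    {"ax": 0, "ay": 0, "az": 0, "tx": 0, "ty": 0.15, "tz": 0, "fingers": 2}
  ]
}}

```text
time_s: 8.9
eef_pos: [0.4502, 0.1588, 0.1657]
ee_rot: [0.701, -0.685, -0.176, -0.092]
contact_force: [0.1, -0.4, 2.8]
opening: 0.0284
```

Request:
{"name": "play_rows", "arguments": {
  "motion": [
    {"ax": 0, "ay": 0, "az": 0, "tx": 0, "ty": 0.1, "tz": 0, "fingers": 2},
    {"ax": 0, "ay": 0, "az": 0, "tx": 0, "ty": 0.15, "tz": 0, "fingers": 2},
    {"ax": 0, "ay": 0, "az": 0, "tx": 0, "ty": 0.15, "tz": 0, "fingers": 2}
  ]
}}

```text
time_s: 9.28
eef_pos: [0.4504, 0.1589, 0.1654]
ee_rot: [0.701, -0.684, -0.176, -0.093]
contact_force: [-6.3, -1.6, 13.0]
opening: 0.0282
```

A firm, purely axial stop at about 15 N means the clip is home. Opening in steps while following down.

Request:
{"name": "play_rows", "arguments": {
  "motion": [
    {"ax": 0, "ay": 0, "az": 0, "tx": 0, "ty": 0.2, "tz": 0, "fingers": 3.2},
    {"ax": 0, "ay": 0, "az": 0, "tx": 0, "ty": 0.25, "tz": 0, "fingers": 3.6},
    {"ax": 0, "ay": 0, "az": 0, "tx": 0, "ty": 0.3, "tz": 0, "fingers": 3.9}
  ]
}}

```text
time_s: 9.65
eef_pos: [0.452, 0.1593, 0.164]
ee_rot: [0.702, -0.684, -0.177, -0.093]
contact_force: [-5.0, -1.3, 12.1]
opening: 0.0387
```

```bash
python3 - <<'E'
from h import *
np.set_printoptions(precision=4,suppress=True)
p,R,s=pose();print(p,s['contact_force'],R.T@s['contact_force'],s['opening'])
E
```

```text
[0.452  0.1593 0.164 ] [-5.0474 -1.2962 12.0964] [ -0.2393 -13.1527  -0.6562] 0.03874303571557371
```

Request:
{"name": "play_rows", "arguments": {
  "motion": [
    {"ax": 0, "ay": 0, "az": 0, "tx": 0, "ty": 0.2, "tz": 0, "fingers": 4.2},
    {"ax": 0, "ay": 0, "az": 0, "tx": 0, "ty": 0.25, "tz": 0, "fingers": 4.5},
    {"ax": 0, "ay": 0, "az": 0, "tx": 0, "ty": 0.25, "tz": 0, "fingers": 4.9}
  ]
}}

```text
time_s: 10.02
eef_pos: [0.4529, 0.1595, 0.1621]
ee_rot: [0.702, -0.684, -0.177, -0.094]
contact_force: [-2.4, -0.2, 4.8]
opening: 0.0487
```

Request:
{"name": "play_rows", "arguments": {
  "motion": [
    {"ax": 0, "ay": 0, "az": 0, "tx": 0, "ty": 0, "tz": 0, "fingers": 5.4},
    {"ax": 0, "ay": 0, "az": 0, "tx": 0, "ty": 0, "tz": 0, "fingers": 6},
    {"ax": 0, "ay": 0, "az": 0, "tx": 0, "ty": 0, "tz": 0, "fingers": 6.6},
    {"ax": 0, "ay": 0, "az": 0, "tx": 0, "ty": 0, "tz": 0, "fingers": 7.2},
    {"ax": 0, "ay": 0, "az": 0, "tx": 0, "ty": 0, "tz": 0, "fingers": 7.2}
  ]
}}

```text
time_s: 10.65
eef_pos: [0.4529, 0.1595, 0.162]
ee_rot: [0.702, -0.684, -0.177, -0.094]
contact_force: [1.4, -0.0, 0.7]
opening: 0.0724
```

```bash
python3 - <<'E'
from chk import *
np.set_printoptions(precision=4,suppress=True)
p,R,s=pose();print(s['time_s'],p,s['contact_force'],R.T@s['contact_force'],s['opening'])
cam('scene','s6.png');c=load('s6.png')
f=lambda im,x,y,w,h,k:cv2.resize(im[y:y+h,x:x+w],None,fx=k,fy=k,interpolation=cv2.INTER_CUBIC)
cv2.imwrite('pics/z9.png',f(c['pixels'],175,205,60,60,10))
n=np.array([np.cos(.122),np.sin(.122),0]);cz=np.cos(.38)*np.array([0,0,1])-np.sin(.38)*n;cy=np.array([-.122,.9926,0]);cx=np.cross(cy,cz)
top=np.array((.4598,.1550,.1394));np.set_printoptions(precision=1,suppress=True)
for nm,(x,y,z) in{'barrel+y':(0,.012,.009),'tip-x+y':(-.003,.012,-.029),'tip-x-y':(-.003,-.012,-.029),'hand-x+y':(-.022,.012,.063),'hand-x-y':(-.022,-.012,.063)}.items(): print(nm,(proj(c,top+cx*x+cy*y+cz*z)-(175,205)+.5)*10-.5)
E
```

```text
10.65 [0.4529 0.1595 0.162 ] [ 1.4121 -0.0218  0.6927] [ 1.5572 -0.1158 -0.19  ] 0.07240838316030562
barrel+y [293.2 418.5]
tip-x+y [260.8 570.8]
tip-x-y [341.3 521.4]
hand-x+y [448.6 266.4]
hand-x-y [530.4 221. ]
```

View pics/z9.png

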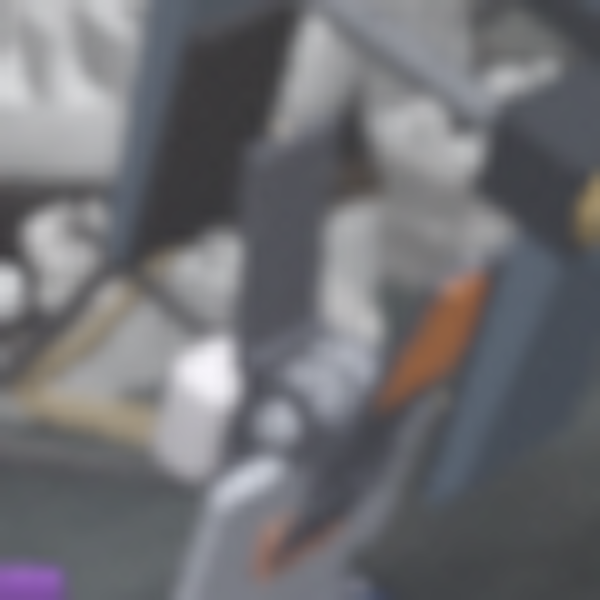

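The clip is on the tab with its jaws closed. The -x tip runs (265,570) to (345,525), within about 1 mm of the centred, fully home prediction of (261,571) to (341,521). I'll back off along the axis, narrow the fingers and press the handle tops for assurance.

Request:
{"name": "play_rows", "arguments": {
  "motion": [
    {"ax": 0, "ay": 0, "az": 0, "tx": 0, "ty": -1, "tz": 0, "fingers": 7.4},
    {"ax": 0, "ay": 0, "az": 0, "tx": 0, "ty": -3, "tz": 0, "fingers": 7.4},
    {"ax": 0, "ay": 0, "az": 0, "tx": 0, "ty": -5.5, "tz": 0, "fingers": 7.4},
    {"ax": 0, "ay": 0, "az": 0, "tx": 0, "ty": -6, "tz": 0, "fingers": 7.4},
    {"ax": 0, "ay": 0, "az": 0, "tx": 0, "ty": -6, "tz": 0, "fingers": 3.4},
    {"ax": 0, "ay": 0, "az": 0, "tx": 0, "ty": -6, "tz": 0, "fingers": 3.4},
    {"ax": 0, "ay": 0, "az": 0, "tx": 0, "ty": -6, "tz": 0, "fingers": 3.4},
    {"ax": 0, "ay": 0, "az": 0, "tx": 0, "ty": -6, "tz": 0, "fingers": 3.4},
    {"ax": 0, "ay": 0, "az": 0, "tx": 0, "ty": -6, "tz": 0, "fingers": 3.4}
  ]
}}

```text
time_s: 11.82
eef_pos: [0.4305, 0.1567, 0.2173]
ee_rot: [0.702, -0.684, -0.177, -0.093]
contact_force: [0.5, 1.1, 0.6]
opening: 0.0342
```

```bash
python3 - <<'E'
from chk import *
np.set_printoptions(precision=4,suppress=True)
p,R,s=pose();print(s['time_s'],p,R.T@s['contact_force'],s['opening'])
P,Rt=target(.009+.054-.014);rel(P,Rt)
cam('scene','s7.png');c=load('s7.png')
f=lambda im,x,y,w,h,k:cv2.resize(im[y:y+h,x:x+w],None,fx=k,fy=k,interpolation=cv2.INTER_CUBIC)
cv2.imwrite('pics/z10.png',f(c['pixels'],175,185,60,80,7))
E
```

```text
11.825 [0.4305 0.1567 0.2173] [ 0.8103 -0.3625  0.9977] 0.03424400249721354
t cm [-0.22  2.01 -0.53] a deg [-0.08 -0.12  0.3 ]
```

View pics/z10.png

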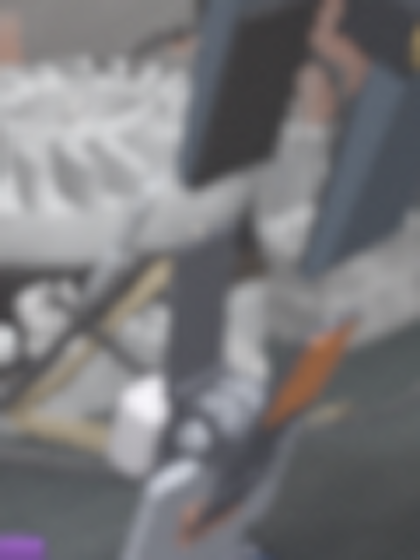

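The clip stays put with the gripper clear. Its handle tops are at about (205,250) and (345,330), lined up under the fingertips. Pressing gently on them.

Request:
{"name": "play_rows", "arguments": {
  "motion": [
    {"ax": 0, "ay": 0, "az": 0, "tx": -0.1, "ty": 0.5, "tz": -0.5, "fingers": 3.4},
    {"ax": 0, "ay": 0, "az": 0, "tx": -0.1, "ty": 1, "tz": -0.5, "fingers": 3.4},
    {"ax": 0, "ay": 0, "az": 0, "tx": -0.1, "ty": 1.4, "tz": -0.5, "fingers": 3.4},
    {"ax": 0, "ay": 0, "az": 0, "tx": -0.1, "ty": 1.6, "tz": -0.5, "fingers": 3.4},
    {"ax": 0, "ay": 0, "az": 0, "tx": -0.1, "ty": 1.6, "tz": -0.5, "fingers": 3.4}
  ]
}}

```text
time_s: 12.5
eef_pos: [0.4361, 0.1524, 0.202]
ee_rot: [0.702, -0.684, -0.177, -0.093]
contact_force: [0.0, -0.0, -0.0]
opening: 0.0344
```

Request:
{"name": "play_rows", "arguments": {
  "motion": [
    {"ax": 0, "ay": 0, "az": 0, "tx": 0, "ty": 0.1, "tz": 0, "fingers": 3.4},
    {"ax": 0, "ay": 0, "az": 0, "tx": 0, "ty": 0.2, "tz": 0, "fingers": 3.4},
    {"ax": 0, "ay": 0, "az": 0, "tx": 0, "ty": 0.2, "tz": 0, "fingers": 3.4}
  ]
}}

```text
time_s: 12.88
eef_pos: [0.4369, 0.1525, 0.2001]
ee_rot: [0.702, -0.684, -0.177, -0.093]
contact_force: [-0.3, 0.1, -0.6]
opening: 0.0339
```

Request:
{"name": "play_rows", "arguments": {
  "motion": [
    {"ax": 0, "ay": 0, "az": 0, "tx": 0, "ty": 0.1, "tz": 0, "fingers": 3.4},
    {"ax": 0, "ay": 0, "az": 0, "tx": 0, "ty": 0.2, "tz": 0, "fingers": 3.4},
    {"ax": 0, "ay": 0, "az": 0, "tx": 0, "ty": 0.2, "tz": 0, "fingers": 3.4}
  ]
}}

```text
time_s: 13.25
eef_pos: [0.4376, 0.1526, 0.1982]
ee_rot: [0.702, -0.684, -0.177, -0.093]
contact_force: [-0.1, -0.5, -0.2]
opening: 0.0338
```

Request:
{"name": "play_rows", "arguments": {
  "motion": [
    {"ax": 0, "ay": 0, "az": 0, "tx": 0, "ty": 0.1, "tz": 0, "fingers": 3.4},
    {"ax": 0, "ay": 0, "az": 0, "tx": 0, "ty": 0.2, "tz": 0, "fingers": 3.4},
    {"ax": 0, "ay": 0, "az": 0, "tx": 0, "ty": 0.2, "tz": 0, "fingers": 3.4}
  ]
}}

```text
time_s: 13.62
eef_pos: [0.4383, 0.1526, 0.1962]
ee_rot: [0.702, -0.684, -0.177, -0.093]
contact_force: [0.7, -0.0, -0.3]
opening: 0.0339
```

Request:
{"name": "play_rows", "arguments": {
  "motion": [
    {"ax": 0, "ay": 0, "az": 0, "tx": 0, "ty": 0.1, "tz": 0, "fingers": 3.4},
    {"ax": 0, "ay": 0, "az": 0, "tx": 0, "ty": 0.15, "tz": 0, "fingers": 3.4},
    {"ax": 0, "ay": 0, "az": 0, "tx": 0, "ty": 0.15, "tz": 0, "fingers": 3.4}
  ]
}}

```text
time_s: 14.0
eef_pos: [0.4385, 0.1527, 0.1955]
ee_rot: [0.702, -0.684, -0.176, -0.093]
contact_force: [-5.6, -1.5, 5.9]
opening: 0.0343
```

Request:
{"name": "play_rows", "arguments": {
  "motion": [
    {"ax": 0, "ay": 0, "az": 0, "tx": 0, "ty": 0.1, "tz": 0, "fingers": 3.4},
    {"ax": 0, "ay": 0, "az": 0, "tx": 0, "ty": 0.15, "tz": 0, "fingers": 3.4},
    {"ax": 0, "ay": 0, "az": 0, "tx": 0, "ty": 0.18, "tz": 0, "fingers": 3.4}
  ]
}}

```text
time_s: 14.38
eef_pos: [0.4387, 0.1527, 0.1953]
ee_rot: [0.702, -0.684, -0.176, -0.094]
contact_force: [-10.8, -1.7, 16.6]
opening: 0.034
```

About 20 N with only 0.3 mm of movement, so the clip is hard home. Retracting.

Request:
{"name": "play_rows", "arguments": {
  "motion": [
    {"ax": 0, "ay": 0, "az": 0, "tx": 0, "ty": -0.5, "tz": 0, "fingers": 3.4},
    {"ax": 0, "ay": 0, "az": 0, "tx": 0, "ty": -2, "tz": 0, "fingers": 3.4},
    {"ax": 0, "ay": 0, "az": 0, "tx": 0, "ty": -5, "tz": 0, "fingers": 3.4},
    {"ax": 0, "ay": 0, "az": 0, "tx": 0, "ty": -9, "tz": 0, "fingers": 3.4},
    {"ax": 0, "ay": 0, "az": 0, "tx": 0, "ty": -12, "tz": 0, "fingers": 3.4},
    {"ax": 0, "ay": 0, "az": 0, "tx": 0, "ty": -12, "tz": 0, "fingers": 3.4}
  ]
}}

```text
time_s: 15.12
eef_pos: [0.3947, 0.1475, 0.3089]
ee_rot: [0.702, -0.683, -0.178, -0.095]
contact_force: [1.6, -0.6, -0.8]
opening: 0.0338
```

```bash
python3 - <<'E'
from chk import *
np.set_printoptions(precision=4,suppress=True)
p,R,s=pose();print(s['time_s'],p,s['contact_force'])
cam('scene','s8.png');cam('top','t8.png');c=load('s8.png')['pixels'];t=load('t8.png')['pixels']
f=lambda im,x,y,w,h,k:cv2.resize(im[y:y+h,x:x+w],None,fx=k,fy=k,interpolation=cv2.INTER_CUBIC)
cv2.imwrite('pics/z11.png',np.hstack([f(c,175,205,60,60,10)[:, :],cv2.resize(t,(200,150)).repeat(4,0)[:600] if 0 else np.vstack([cv2.resize(t[150:300,90:290],(200,150)),np.zeros((450,200,3),np.uint8)])]))
E
```

```text
15.125 [0.3947 0.1475 0.3089] [ 1.6413 -0.6368 -0.8159]
```

The picture limit is reached, so I'll check numerically that the clip has not shifted since the last view.

```bash
python3 - <<'E'
from chk import *
a=load('s7.png')['pixels'];b=load('s8.png')['pixels']
x,y,w,h=190,232,38,32
A=cv2.resize(a[y:y+h,x:x+w],None,fx=10,fy=10,interpolation=cv2.INTER_CUBIC);B=cv2.resize(b[y-4:y+h+4,x-4:x+w+4],None,fx=10,fy=10,interpolation=cv2.INTER_CUBIC)
r=cv2.matchTemplate(B,A,cv2.TM_CCOEFF_NORMED);print(cv2.minMaxLoc(r)[1:4:2])
for im,n in((a,'s7'),(b,'s8')):
    m=cv2.inRange(cv2.cvtColor(im,cv2.COLOR_BGR2HSV),(3,120,90),(20,255,255))[225:270,185:230];print(n,cv2.moments(m)['m00']/255,np.argwhere(m).mean(0)+[225,185])
print(env.job_done())
E
```

```text
(0.9985408186912537, (40, 40))
s7 29.0 [238.3 218.6]
s8 26.0 [238.2 218.9]
the job is handed in; nothing more can be done
None
```

The sensor clip is on the tilted tab, pushed fully home, and the job is handed in at about 15 s of the 58 s allowed. I squeezed it off the rail, carried it over squeezed open and tilted with the tab (about 0.38 rad), and pushed it down by feel.

- **Pushing down:** I felt the probe at about 3 N, then a firm stop at about 15 N straight along the tab. I opened the jaws while following down.
- **Pressing home:** I then pressed the handle tops to about 20 N, and the clip moved only about 0.3 mm.
- **Position:** in the picture taken after release, the jaw tips lay within about 1 mm of where a centred, square and fully home clip should be. The calibration is only good to about 2 mm.
- **After retracting:** comparing the pictures from before and after the final press, the clip had not shifted measurably (image match 0.9985, zero offset). The gripper was clear by about 11 cm.

**Disagreements along the way:**
- The tab tilt came out between 0.33 and 0.51 rad depending on how I measured it. The 0.51 assumed the hinge sits over the middle of the base. I used 0.38.
- The clip sat about 4.5 mm off in the grip along the edge, and I corrected for that before pushing down.

**Not checked:** I had used up the picture views, so I did not look at the final state by eye. I also took no final picture check of the filter cover, spark plug, star knob, bolt and tape roll; the arm never went near them and met no unexpected contact forces.

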